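# Reset the sliding bottle guard to another notch

## Robot

A 6-joint arm with a two-finger parallel gripper is mounted at the origin on the work surface. World frame = base frame: x ahead of the robot, y to its left, z up, the work surface at z = 0. Lengths are in m, angles in rad, forces in N, time in s.
With the tool pointing down it reaches from about 0.3 to 0.875 m from the base axis. Payload 6.4 kg.
Tool frame: the origin (TCP) lies between the finger pads; the fingertips stand ctrl.tip_extent ahead of it and the grasp point (between the pads) is the TCP (ctrl.tip_extent is the distance from the TCP to the fingertips, in m); z points along the fingers, y is the line along which they close (so a half turn about z gives the same grasp; the last joint's range is limited). The gripper opens to 85 mm and grips with 20 to 120 N. Pads are 22 mm wide; open, the fingers measure 114 mm over their backs; the gripper's body (76 mm by 85 mm) begins 54 mm behind the grasp point. The pads swing forward as they close: fully open they stand 13 mm farther back than shut.
Start: joints at [-1.43, 0.181, 1.607, -0, 1.354, -0.206], TCP at [0.195, -0.541, 0.25] pointing down, gripper open.
Joint ranges: [-2.99, 2.99], [-0.89, 2.07], [0.3, 2.58], [-1.14, 4.28], [0, 2.63], [-3.12, 3.12]. Speed limits (rad/s): [2.57, 2.57, 3.01, 3.14, 3.14, 3.14].

## Interface

Orientations are given as a unit quaternion [w, x, y, z].
In Python, from bench import ctrl gives the robot as it stands.
- The arm moves only by the tool send_rows, never from a script. Its arguments are lists of equal length, an entry for each row: "dr": the turn, a rotation vector about the tool's x, y, z in units of 6 degrees (1.0 is 6 degrees), a list of three; "xyz": the shift along the tool's x, y, z in cm, a list of three; "jaw": the opening in per cent of the stroke, from 0 (shut) to 100 (fully open). In form: {"dr": [[wx, wy, wz], ...], "xyz": [[dx, dy, dz], ...], "jaw": [jaw, ...]}. A call has exactly 8 rows; each row is the pose to reach, as a shift and turn from the pose commanded when the call began, along the tool's axes at that moment; what a row does not reach only later rows make up. A row lasts 1/8 s, in which the tool goes at most 62.5 mm and 10.7 degrees, less where a joint would pass 70% of its speed; a pose out of reach is approached as far as the arm can. A call with a gripper value outside its range is refused whole. The fingers move at their own pace and stop on an object; the grip force is fixed at half the most. Time passes only in rows, so rows that repeat a pose let the fingers close, or fill a call up. It gives the time, the measured TCP pose, the force, the opening and the grip force at its end, in the units of the state.
- ctrl.get_obs(): the state, without advancing time (a new reading comes with each control period).
- ctrl.camera(name): name is "scene" or "top" or "wrist"; returns the picture (420x560x3 uint8, red, green, blue); there is no depth.
- ctrl.calibration(name): a dict with "camera_matrix" (3x3 intrinsics, pixels), "world_from_camera" (4x4, takes a point from camera to world coordinates). Camera axes: x right, y up, looking along -z (the intrinsics and any distortion apply to the point x, -y, -z); pixel columns grow to the right and rows downward; lengths in m; the calibration is good to about 2 mm. A picture is of the moment at which its call begins: read the wrist's pose just before it. calibration takes no time and is no camera call; for the wrist camera it gives the pose at the moment of the call.
- ctrl.hand_in(): hands the job in; it is judged then, once.
The state is a dict: "time_s": time; "q": joint angles; "dq": joint speeds; "joint_efforts": joint torques, N m; "eef_pos": TCP position; "eef_rot": TCP orientation; "wrist_force": force on the tool from outside, world axes, zero at the start; "torque": the same for the moment, N m; "opening": opening from 0.0 (shut) to 1.0 (fully open); "grasp_force": force on a finger pad.
Only numpy, scipy, OpenCV 4.12 (cv2) and the standard library are available. Lean on these libraries where they do the work, as an engineer would, in place of code of your own. Each camera call takes 0.05 s, during which the arm holds its last target. There are 200 camera calls.

## Task

Move the sliding wire guard on its notched rail so that it stands in front of the squat amber jar: squeeze its release lever towards the thumb plate, keep it squeezed while sliding the frame along to the notch in front of that jar, then let go so that the latch drops fully home. The notch strip sits a little off along the rail, so if the latch lands on the strip instead of in the notch, ease the frame along gently, with the lever let go, until it drops in; never force the latch against the side of a notch. Leave the jar and the other containers in the row where they stand.

Things in the scene. Friction and masses are not known exactly. Their poses are not given: they have to be found in the camera images.
- rail: Fixed aluminium rail on the shelf, 350 mm long (along its y), 92 mm wide (x from -42 to +50), base 8 mm thick. Origin under its middle; x points across the rail, away from the robot, towards the row of containers; y runs along the rail; z up. A dark steel notch strip lies along its far side.
- strip_nominal (a point): Nominal middle of the notch strip (x 28 to 45, z 8 to 26 mm on the rail), at rail (28, 0, 26) mm. Notches, open to -x: a parking slot 42 mm wide at y = 0; four notches 10 mm wide, 9 deep, nominally at y = -120, -60, +60, +120 mm. But the whole strip sits off along y by an unknown 0 to 12 mm either way, new each time and not shown by this point; feel for it or look
- frame: White plastic frame sliding along rail y, 1.5 N drag, to 137 mm either way; block x -34..6, y -30..30, z 10..32 mm. Origin and axes: the rail's, shifted along y only; the latch tongue is at its y = 0. Starts within 4 mm of the rail's middle, parked in the slot. Never press the latch sideways on a notch with over 25 N
- hoop_bar (a point): Middle of the guard hoop's outer bar, 6 mm steel wire, 52 mm wide along y, at frame (68, 0, 46) mm; the hoop is fixed to the frame and passes over the strip, all below 50 mm
- thumb_plate (a point): Grip zone of the frame's upright white thumb plate: 6 mm thick along x, 40 mm wide along y, from 31 to 106 mm above the shelf; the point is at mid-thickness, 80 mm up, frame (-22, 0, 80) mm. It can be pinched together with the lever (along x), or alone across its 40 mm width (along y)
- lever_plate (a point): Grip zone of the upright steel release lever plate that faces the thumb plate: 6 mm thick along x, 30 mm wide along y, from 24 to 106 mm above the shelf; the point is 80 mm up, at frame (20, 0, 80) mm when let go. Over their outer faces the two plates measure 48 mm with the latch home, 38 mm fully squeezed
- lever (a joint): Squeeze of the lever, m: 0 = latch fully home, 0.006 = tongue resting on the strip's face between notches (the frame then drags with 2 to 3 N), over 0.0065 clear of the strip, 0.010 = fully squeezed. Slides along frame -x; spring 3 N at 0, 8 N at 0.010. It carries the tongue, 7 mm wide along y, 6 mm deep in a notch when home
- jar_center (a point): Middle (half-way up) of the squat amber glass jar with a steel lid, the widest and shortest container in the row: 54 mm across, 65 mm tall. It stands behind the rail at rail x about 118 mm, in front of it one of the four notches (within 3 mm of the notch's nominal y); any of the four.
- slim_bottle: Bystander in the row: slim amber bottle with a white cap, 38 mm across, 110 mm tall; origin under its centre.
- white_bottle: Bystander in the row: white plastic bottle, 40 mm across, 95 mm tall; origin under its centre.
- can: Bystander in the row: plain metal can, 40 mm across, 85 mm tall; origin under its centre.
Mind the look-alikes: they are no part of the job. What is shaped like the part that bears jar_center but blue or red is not meant.

How it is judged:
By the outcome, as a careful person would: the job done as asked, in the order asked, and still so for the second after the job is handed in, with the robot touching nothing.
It also fails if it takes over 48 s, if anything falls off the work surface, if the arm or the gripper's body presses on something with over 40 N, if the wrist force passes 120 N, or if a joint passes its speed limit or range.

## Working session

There is one attempt and no reset: what is moved stays moved. The work goes in short steps, Python scripts to look and compute and a tool call to move; the robot and the scene stay as the last step left them, time stands still between calls to the robot, and variables do not carry over. Pictures are saved under pics/ and viewed, at most 10 in all, crops included, and the job is handed in when it is done.

Besides the shell and the picture viewer there is one more tool, called after "Request:" by a JSON object that holds its "fn" and its "kwargs", one argument or row to a line. send_rows: Moves the arm, as the interface text tells. Its arguments: {"type":"object","properties":{"dr":{"type":"array","items":{"type":"array","items":{"type":"number"}}},"xyz":{"type":"array","items":{"type":"array","items":{"type":"number"}}},"jaw":{"type":"array","items":{"type":"number"}}},"required":["dr","xyz","jaw"]}

```bash
mkdir -p pics
cat > h.py <<'E'
import numpy as np, cv2
from bench import ctrl
def snap(n,f):
    im=ctrl.camera(n); cv2.imwrite('pics/'+f,im[:,:,::-1]); return im
def ray(n,u,v,z):
    c=ctrl.calibration(n);K=np.array(c["camera_matrix"]);T=np.array(c["world_from_camera"])
    d=np.linalg.inv(K)@[u,v,1];d=T[:3,:3]@[d[0],-d[1],-d[2]];o=T[:3,3]
    return o+d*(z-o[2])/d[2]
def proj(n,p):
    c=ctrl.calibration(n);K=np.array(c["camera_matrix"]);T=np.array(c["world_from_camera"])
    q=np.linalg.inv(T)@[*p,1];q=K@[q[0],-q[1],-q[2]];return q[:2]/q[2]
E
python3 - <<'E'
from h import *
snap('top','top.png');snap('scene','scene.png')
o=ctrl.get_obs();print(o['eef_pos'],o['eef_rot'],o['time_s'],ctrl.tip_extent)
for n in('top','scene'):c=ctrl.calibration(n);print(c)
E
```

```text
[ 0.19537922 -0.54028142  0.24945314] [-8.24652682e-04  9.85003935e-01  1.72529905e-01  2.10782718e-05] 0.1 0.019
{'camera_matrix': array([[493.19400619,   0.        , 283.73401455],
       [  0.        , 493.19400619, 207.29516305],
       [  0.        ,   0.        ,   1.        ]]), 'world_from_camera': array([[-0.02543505,  0.98859028, -0.14846657,  0.46418544],
       [-0.99939417, -0.02867513, -0.01972372,  0.01338417],
       [-0.02375598,  0.14787495,  0.98872072,  0.90220256],
       [ 0.        ,  0.        ,  0.        ,  1.        ]])}
{'camera_matrix': array([[380.12683135,   0.        , 285.45204262],
       [  0.        , 380.12683135, 205.96842705],
       [  0.        ,   0.        ,   1.        ]]), 'world_from_camera': array([[-0.14812127, -0.64626708,  0.74859799,  1.10156909],
       [ 0.98882207, -0.08372239,  0.12337537,  0.09976413],
       [-0.01705902,  0.75850473,  0.65144422,  0.51888272],
       [ 0.        ,  0.        ,  0.        ,  1.        ]])}
```

View pics/top.png

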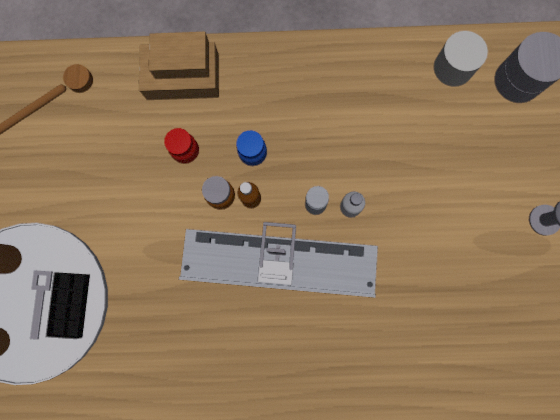

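View pics/scene.png

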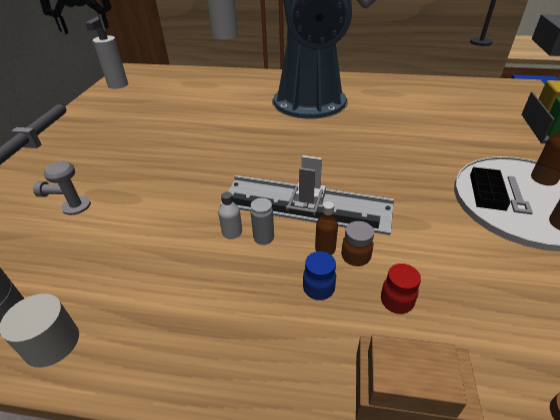

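Candidates in the top picture are the amber jar with the steel lid (217,190), the slim amber bottle (248,193), the red jar (180,143) and the blue jar (250,147). I choose (217,190), and a close crop will check it.

Run:
```python
from h import *
im=cv2.imread('pics/top.png')[170:305,170:385]
cv2.imwrite('pics/crop.png',cv2.resize(im,None,fx=3.7,fy=3.7,interpolation=cv2.INTER_CUBIC))
```

```text
(no output)
```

View pics/crop.png

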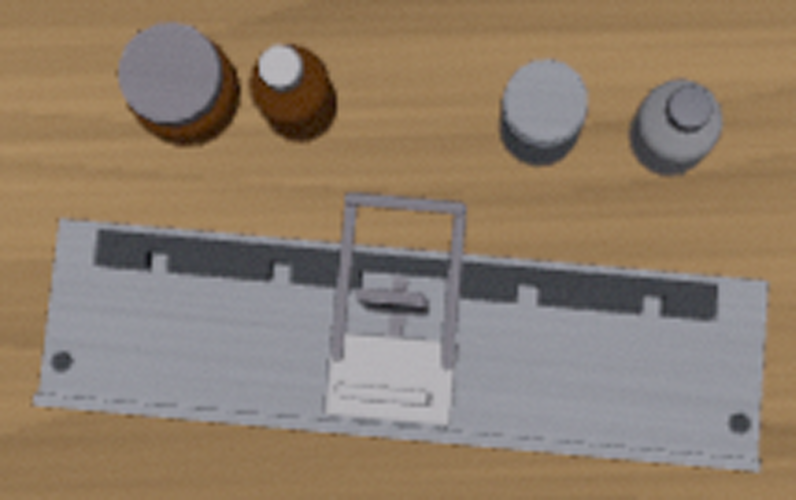

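The crop shows a squat amber jar with a steel lid at crop (170,72). Next to it is the slim bottle with a white cap at (280,65). The notch mouths are at about (159,262), (282,272), (528,295) and (652,305).

Run:
```python
from h import *
def w(u,v,z): return ray('top',170+(u+.5)/3.7-.5,170+(v+.5)/3.7-.5,z)
FL,FR,NR,NL=[w(*p,.008) for p in((60,218),(768,282),(760,463),(38,400))]
print(FL,FR,NR,NL,np.linalg.norm(FL-FR),np.linalg.norm(FL-NL))
ey=(FL-FR)+(NL-NR);ey/=np.linalg.norm(ey);ey[2]=0;ex=np.array([ey[1],-ey[0],0])
O=(FL+FR+NL+NR)/4-ex*.004;O[2]=0
print('O',O,'yaw',np.degrees(np.arctan2(ex[1],ex[0])))
def rel(p):p=p-O;return np.round([p@ex*1e3,p@ey*1e3],1)
for p in((159,252),(282,263),(528,287),(652,297)):print('notch',rel(w(*p,.026)))
print('strip ends',rel(w(95,248,.026)),rel(w(718,300,.026)))
print('jar',rel(w(170,72,.065)))
print('hoop',rel(w(405,202,.046)),'thumb',rel(w(383,393,.106)),'lever',rel(w(394,298,.106)))
for z in(.08,.106):
  t=O+ex*-.001;t[2]=z;print(t)
c=ctrl.get_obs();print(c['opening'])
```

```text
[0.56431744 0.21139333 0.008     ] [ 0.5232437  -0.13562552  0.008     ] [ 0.43647974 -0.12715814  0.008     ] [0.47540743 0.22181061 0.008     ] 0.3494411723423265 0.08951820638495235
O [0.49588825 0.04306185 0.        ] yaw -6.557179066766994
notch [ 35. 121.]
notch [34.9 61.2]
notch [ 33.7 -57.6]
notch [  34.1 -117. ]
strip ends [ 34.2 152.2] [  35.4 -148.4]
jar [116.6 118.3]
hoop [67.2  4. ] thumb [-23.1   3.4] lever [18.2  2.3]
[0.49489479 0.04317604 0.08      ]
[0.49489479 0.04317604 0.106     ]
0.9983639643005696
```

```bash
cat >> h.py <<'E'
from scipy.spatial.transform import Rotation as R
O=np.array([0.4959,0.0431,0]);yaw=np.radians(-6.56)
ex=np.array([np.cos(yaw),np.sin(yaw),0]);ey=np.array([-ex[1],ex[0],0])
def rw(x,y,z): return O+ex*x/1e3+ey*y/1e3+[0,0,z/1e3]
def go(x,y,z):
    o=ctrl.get_obs();q=o['eef_rot'];r=R.from_quat([q[1],q[2],q[3],q[0]])
    tgt=R.from_matrix(np.column_stack([np.cross(ex,[0,0,-1]),ex,[0,0,-1]]))
    p=o['eef_pos']-O
    print('at rail mm',np.round([p@ex*1e3,p@ey*1e3,p[2]*1e3],1),'open',o['opening'],'grip',o['grasp_force'],'F rail',np.round([o['wrist_force']@ex,o['wrist_force']@ey,o['wrist_force'][2]],1),'t',o['time_s'])
    print('cm',np.round(r.inv().apply(rw(x,y,z)-o['eef_pos'])*100,2),'dr',np.round(np.degrees((r.inv()*tgt).as_rotvec())/6,2))
E
python3 -c "
from h import *
go(-6,3.3,200)"
```

```text
at rail mm [-231.9 -613.9  249.5] open 0.9983639643005696 grip 0.0 F rail [-0.5  0.7 -0. ] t 0.1
cm [ 47.7  -45.21   5.03] dr [-1.00e-02 -1.00e-02 -1.06e+01]
```

Request:
{"fn": "send_rows", "kwargs": {
  "dr": [
    [0,0,-1.3],
    [0,0,-2.6],
    [0,0,-3.9],
    [0,0,-5.2],
    [0,0,-6.5],
    [0,0,-7.8],
    [0,0,-9.1],
    [0,0,-10.6]
  ],
  "xyz": [
    [3,-2.8,0],
    [6.5,-6.2,0],
    [10.5,-10,0],
    [14.5,-13.7,0],
    [18.5,-17.5,0],
    [22.5,-21.3,0],
    [26.5,-25.1,0],
    [30.5,-28.9,0]
  ],
  "jaw": [100,100,100,100,100,100,100,100]
}}

```text
time_s: 1.1
eef_pos: [0.3844, -0.1636, 0.2502]
eef_rot: [0.0, 0.745, 0.667, 0.0]
wrist_force: [0.9, -1.1, 0.3]
opening: 1.004
grasp_force: 0.0
```

```bash
python3 -c "
from h import *
go(-6,3.3,200)"
```

```text
at rail mm [ -87.2 -218.   250.2] open 1.0042918788552901 grip 0.0 F rail [ 1.  -1.   0.3] t 1.1
cm [22.09  8.23  5.02] dr [0.   0.   0.05]
```

Request:
{"fn": "send_rows", "kwargs": {
  "dr": [
    [0,0,0],
    [0,0,0],
    [0,0,0],
    [0,0,0],
    [0,0,0],
    [0,0,0],
    [0,0,0],
    [0,0,0]
  ],
  "xyz": [
    [5,1.9,1],
    [10,3.8,2],
    [15,5.6,3],
    [19,7.1,4],
    [22.1,8.2,5],
    [22.1,8.2,5],
    [22.1,8.2,5],
    [22.1,8.2,5]
  ],
  "jaw": [100,100,100,100,100,100,100,100]
}}

```text
time_s: 2.1
eef_pos: [0.4906, 0.044, 0.2006]
eef_rot: [0.0, 0.747, 0.665, 0.0]
wrist_force: [-0.2, -0.0, 0.6]
opening: 1.001
grasp_force: 0.0
```

```bash
python3 -c "
from h import *
go(-6,3.3,80)
snap('wrist','w1.png')
for p in ((-22,3,106),(20,3,106),(28,122,26),(68,3,46)): print(p,proj('wrist',rw(*p)))"
```

```text
at rail mm [ -5.4   0.3 200.6] open 1.0011149845286436 grip 0.0 F rail [-0.2 -0.   0.6] t 2.1
cm [ 0.31 -0.07 12.06] dr [ 0.    0.   -0.01]
(-22, 3, 106) [253.51553254 222.78103509]
(20, 3, 106) [317.37565483 222.7120199 ]
(28, 122, 26) [321.88195164  41.65683443]
(68, 3, 46) [368.04624278 197.94858701]
```

View pics/w1.png

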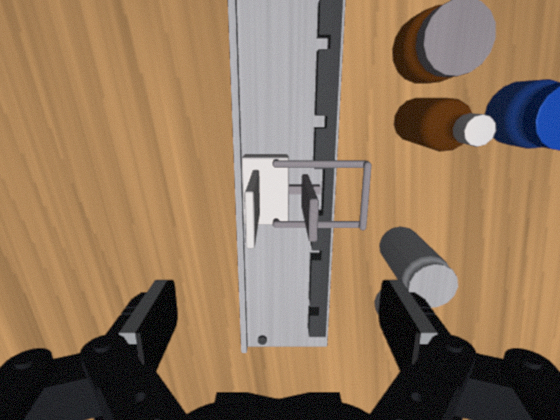

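The frame and plates are where predicted. In the picture the thumb plate is at (251,219), the lever at (313,222) and the target notch at (321,43). The plates sit about 1.5 mm closer to the robot than my estimate. Next I descend.

Request:
{"fn": "send_rows", "kwargs": {
  "dr": [
    [0,0,0],
    [0,0,0],
    [0,0,0],
    [0,0,0],
    [0,0,0],
    [0,0,0],
    [0,0,0],
    [0,0,0]
  ],
  "xyz": [
    [0.3,-0.2,2],
    [0.3,-0.2,4.5],
    [0.3,-0.2,7],
    [0.3,-0.2,9.5],
    [0.3,-0.2,11.5],
    [0.3,-0.2,12],
    [0.3,-0.2,12],
    [0.3,-0.2,12]
  ],
  "jaw": [100,100,100,100,100,100,100,100]
}}

```text
time_s: 3.15
eef_pos: [0.4898, 0.0478, 0.0814]
eef_rot: [0.001, 0.746, 0.666, 0.001]
wrist_force: [0.3, 0.1, -0.3]
opening: 0.999
grasp_force: 0.0
```

Request:
{"fn": "send_rows", "kwargs": {
  "dr": [
    [0,0,0],
    [0,0,0],
    [0,0,0],
    [0,0,0],
    [0,0,0],
    [0,0,0],
    [0,0,0],
    [0,0,0]
  ],
  "xyz": [
    [0,0,0],
    [0,0,0],
    [0,0,0],
    [0,0,0],
    [0,0,0],
    [0,0,0],
    [0,0,0],
    [0,0,0]
  ],
  "jaw": [80,65,60,56,53,50,50,50]
}}

```text
time_s: 4.15
eef_pos: [0.4904, 0.0479, 0.0811]
eef_rot: [0.001, 0.746, 0.666, 0.001]
wrist_force: [5.5, -0.4, 3.3]
opening: 0.498
grasp_force: 2.8
```

```bash
python3 -c "
from h import *
go(-7.5,3.3,80)"
```

```text
at rail mm [-6.   4.1 81.1] open 0.49807344924062863 grip 2.833186984062195 F rail [5.5 0.3 3.3] t 4.15
cm [-0.08 -0.15  0.11] dr [0.03 0.   0.  ]
```

Request:
{"fn": "send_rows", "kwargs": {
  "dr": [
    [0,0,0],
    [0,0,0],
    [0,0,0],
    [0,0,0],
    [0,0,0],
    [0,0,0],
    [0,0,0],
    [0,0,0]
  ],
  "xyz": [
    [0,-0.1,0],
    [0,-0.15,0],
    [0,-0.15,0],
    [0,-0.15,0],
    [0,-0.15,0],
    [0,-0.15,0],
    [0,-0.15,0],
    [0,-0.15,0]
  ],
  "jaw": [48,47,46,45,44,43,42,42]
}}

```text
time_s: 5.15
eef_pos: [0.488, 0.0482, 0.0815]
eef_rot: [0.0, 0.746, 0.666, 0.0]
wrist_force: [-3.2, -1.0, 13.7]
opening: 0.426
grasp_force: 35.2
```

```bash
python3 -c "
from h import *
go(-7.5,123,80)"
```

```text
at rail mm [-8.4  4.2 81.5] open 0.4259617631843143 grip 35.15452980995178 F rail [-3.1 -1.3 13.7] t 5.15
cm [11.88  0.1   0.15] dr [0.01 0.   0.01]
```

Request:
{"fn": "send_rows", "kwargs": {
  "dr": [
    [0,0,0],
    [0,0,0],
    [0,0,0],
    [0,0,0],
    [0,0,0],
    [0,0,0],
    [0,0,0],
    [0,0,0]
  ],
  "xyz": [
    [0.4,0,0],
    [1.2,0,0],
    [2,0,0],
    [2.8,0,0],
    [3.6,0,0],
    [4.4,0,0],
    [5.2,0,0],
    [6,0,0]
  ],
  "jaw": [41,41,41,41,41,41,41,41]
}}

```text
time_s: 6.15
eef_pos: [0.4948, 0.108, 0.0816]
eef_rot: [0.001, 0.746, 0.666, 0.0]
wrist_force: [-3.6, -1.1, 15.1]
opening: 0.422
grasp_force: 48.7
```

```bash
python3 -c "
from h import *
go(-8.4,122.9,81.5)"
```

```text
at rail mm [-8.5 64.3 81.6] open 0.42230098745982597 grip 48.74083399772644 F rail [-3.5 -1.5 15.1] t 6.15
cm [5.86 0.02 0.01] dr [0.01 0.   0.01]
```

Request:
{"fn": "send_rows", "kwargs": {
  "dr": [
    [0,0,0],
    [0,0,0],
    [0,0,0],
    [0,0,0],
    [0,0,0],
    [0,0,0],
    [0,0,0],
    [0,0,0]
  ],
  "xyz": [
    [0.8,0,0],
    [1.6,0,0],
    [2.6,0,0],
    [3.6,0,0],
    [4.6,0,0],
    [5.4,0,0],
    [5.85,0,0],
    [5.85,0,0]
  ],
  "jaw": [41,41,41,41,41,41,41,41]
}}

```text
time_s: 7.15
eef_pos: [0.5016, 0.1667, 0.0817]
eef_rot: [0.0, 0.746, 0.666, 0.001]
wrist_force: [-3.0, 2.4, 12.3]
opening: 0.422
grasp_force: 48.4
```

```bash
python3 -c "
from h import *
go(-8.4,122.9,81.5)
a=snap('wrist','w2.png')[:,:,::-1]
b=snap('top','t2.png')[:,:,::-1]
for n in('wrist','top'):
  u,v=proj(n,rw(28,122,26));print(n,u,v)
  im=a if n=='wrist' else b;u,v=int(u),int(v);h=45
  c=cv2.resize(im[max(v-h,0):v+h,max(u-h,0):u+h],(600,600),interpolation=cv2.INTER_CUBIC)
  cv2.imwrite('pics/c_'+n+'.png',c)
c=np.hstack([cv2.resize(cv2.imread('pics/c_'+n+'.png'),(400,400)) for n in('wrist','top')]);cv2.imwrite('pics/c2.png',c)"
```

```text
at rail mm [ -8.4 123.4  81.7] open 0.42193289527695993 grip 48.35093379020691 F rail [-3.2  2.  12.3] t 7.15
cm [-0.05  0.    0.02] dr [ 0.02 -0.01  0.01]
wrist 344.46882957215485 253.44102250241636
top 211.62580086404648 241.57425166650415
```

View pics/c2.png

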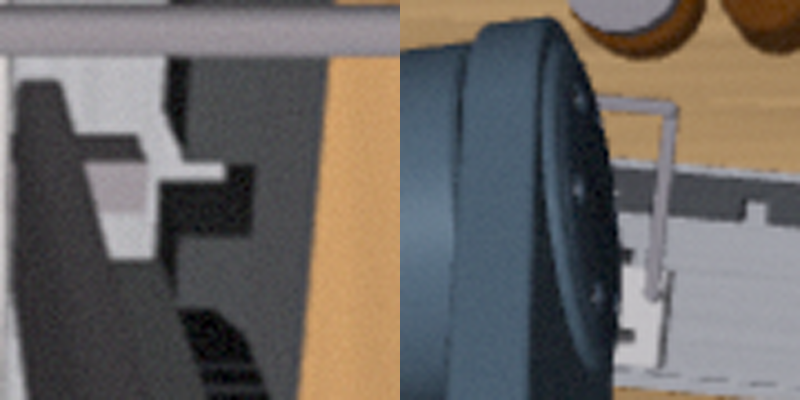

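```bash
python3 -c "
from h import *
u0,v0=344,253
def c(x,y,z):return np.round((proj('wrist',rw(x,y,z))-[u0-45,v0-45])*400/90).astype(int)
for z in(26,8):
  for x in(26.5,35.5):print('notch z',z,x,[c(x,y,z) for y in(117,122,127)])
for z in(32,26,22,17):print('tongue end top z',z,[c(16.5,y,z) for y in(118.5,122,125.5)])
a=cv2.imread('pics/w2.png')[205:305,280:390];cv2.imwrite('pics/c3.png',cv2.resize(a,(792,600*11//11),interpolation=cv2.INTER_LANCZOS4))
cv2.imwrite('pics/c3.png',cv2.resize(a,(660,600),interpolation=cv2.INTER_LANCZOS4))"
```

```text
notch z 26 26.5 [array([188, 238]), array([190, 202]), array([192, 165])]
notch z 26 35.5 [array([259, 238]), array([262, 202]), array([265, 165])]
notch z 8 26.5 [array([165, 180]), array([167, 146]), array([169, 112])]
notch z 8 35.5 [array([231, 180]), array([233, 146]), array([236, 112])]
tongue end top z 32 [array([115, 249]), array([116, 223]), array([118, 196])]
tongue end top z 26 [array([109, 227]), array([110, 202]), array([111, 176])]
tongue end top z 22 [array([105, 214]), array([106, 189]), array([107, 163])]
tongue end top z 17 [array([100, 198]), array([102, 173]), array([103, 148])]
```

View pics/c3.png

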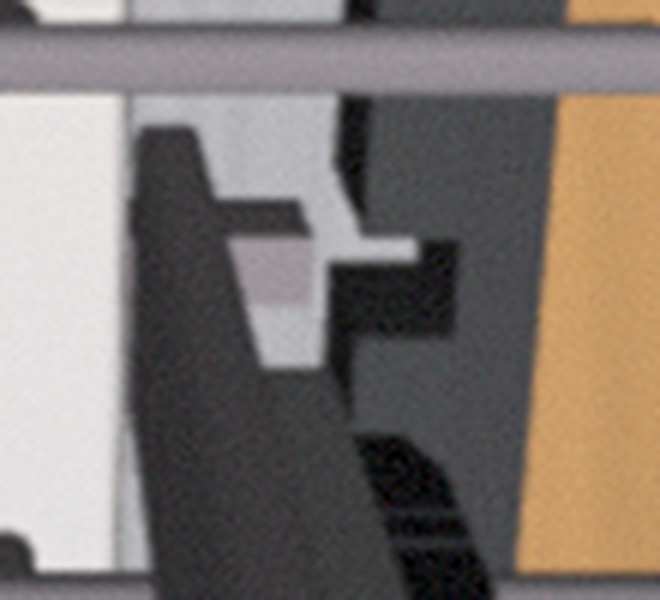

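The close crop shows the notch mouth at rows 238–338, so its middle is at y≈122 mm. The tongue is at rows 237–306, which fits a tongue centred at y≈122. They are aligned, so I let go.

Request:
{"fn": "send_rows", "kwargs": {
  "dr": [
    [0,0,0],
    [0,0,0],
    [0,0,0],
    [0,0,0],
    [0,0,0],
    [0,0,0],
    [0,0,0],
    [0,0,0]
  ],
  "xyz": [
    [0,0,0],
    [0,0,0],
    [0,0,0],
    [0,0,0],
    [0,0,0],
    [0,0,0],
    [0,0,0],
    [0,0,0]
  ],
  "jaw": [46,49,52,55,58,62,68,75]
}}

```text
time_s: 8.25
eef_pos: [0.4996, 0.1659, 0.0796]
eef_rot: [-0.001, 0.746, 0.666, -0.001]
wrist_force: [-0.7, 0.4, -1.1]
opening: 0.749
grasp_force: 0.0
```

```bash
python3 -c "
from h import *
go(-8.4,122.9,81.5)
snap('wrist','w3.png')
a=cv2.imread('pics/w3.png')[175:305,250:400];cv2.imwrite('pics/c4.png',cv2.resize(a,(690,598),interpolation=cv2.INTER_LANCZOS4))"
```

```text
at rail mm [-10.3 122.4  79.6] open 0.7494908781391296 grip 0.0 F rail [-0.8  0.3 -1.1] t 8.25
cm [ 0.05  0.19 -0.19] dr [-0.03  0.01  0.01]
```

View pics/c4.png

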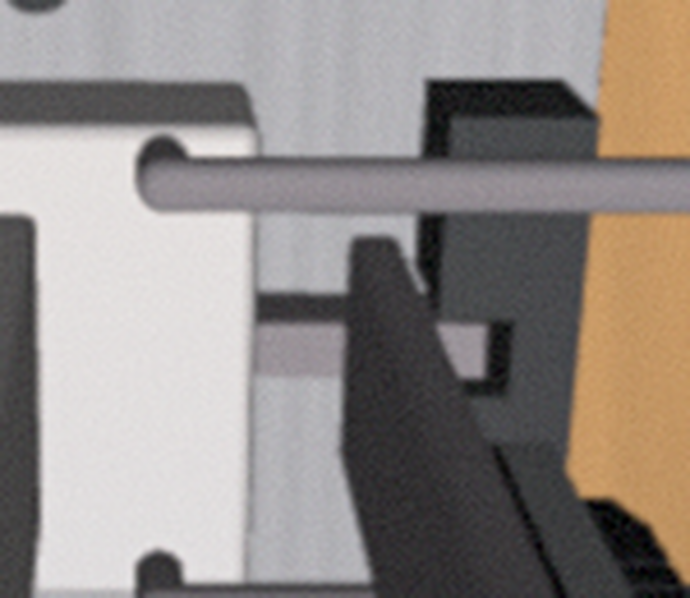

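The tongue tip at column 487 is about 6 mm into the notch, whose mouth is at 437 and floor at 513. The latch is fully home. I open wide and retreat upward.

Request:
{"fn": "send_rows", "kwargs": {
  "dr": [
    [0,0,0],
    [0,0,0],
    [0,0,0],
    [0,0,0],
    [0,0,0],
    [0,0,0],
    [0,0,0],
    [0,0,0]
  ],
  "xyz": [
    [0,0.2,0],
    [0,0.2,0],
    [0,0.2,0],
    [0,0.2,-2],
    [0,0.2,-5],
    [0,0.2,-8],
    [0,0.2,-11],
    [0,0.2,-14]
  ],
  "jaw": [90,100,100,100,100,100,100,100]
}}

```text
time_s: 9.3
eef_pos: [0.5028, 0.1658, 0.2213]
eef_rot: [-0.0, 0.746, 0.666, -0.0]
wrist_force: [-0.7, -0.5, 0.3]
opening: 1.0
grasp_force: 0.0
```

```bash
python3 -c "
from h import *
go(-8.4,122.9,81.5)
snap('wrist','w4.png')"
```

```text
at rail mm [ -7.2 122.7 221.3] open 1.0004237698653529 grip 0.0 F rail [-0.7 -0.5  0.3] t 9.3
cm [ 0.02 -0.12 13.98] dr [-0.   -0.    0.01]
```

View pics/w4.png

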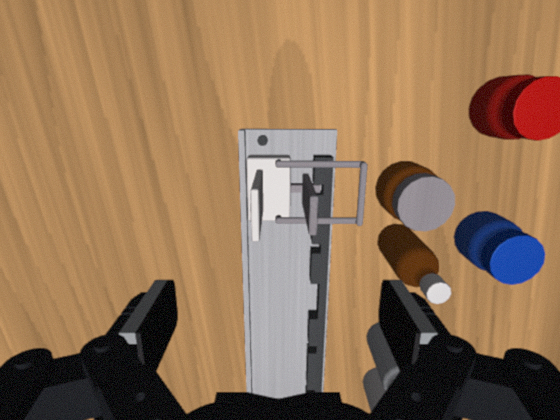

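The guard's hoop bar (363,195) is in front of the amber jar (lid at 425,200). The tongue is in the notch at (318,188), the row of containers looks undisturbed, and the gripper is clear.

```bash
python3 -c "
from bench import ctrl
print(ctrl.hand_in())"
```

```text
the job is handed in; nothing more can be done
None
```

The guard now stands in front of the squat amber jar with its latch fully home in the notch; the row of containers looks undisturbed, and I handed the job in at about 9 s.

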